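Post a chip carrier through the storage hatch

ROBOT

A 7-joint arm with a two-finger parallel gripper is mounted at the origin on the work surface. World frame = base frame: x ahead of the robot, y to its left, z up, the work surface at z = 0. Lengths are in m, angles in rad, forces in N, time in s.
With the tool pointing down it reaches from about 0.4 to 0.85 m from the base axis. Payload 10.4 kg.
Tool frame: the origin (TCP) lies at the very end of the fingers, on their centre line; the grasp point (between the pads) lies 19 mm behind it; x points along the fingers, z is the direction in which the jaws open and shut, and the axes are right-handed (so a half turn about x gives the same grasp; the last joint's range is limited). The gripper opens to 85 mm and grips with 20 to 120 N. Pads are 22 mm wide; open, the fingers measure 114 mm over their backs; the gripper's body (76 mm by 85 mm) begins 54 mm behind the grasp point. The pads swing forward as they close: fully open they stand 13 mm farther back than shut.
Start: joints at [-1.163, 0.332, -0.065, 1.46, 0.022, 1.35, -0.088], TCP at [0.261, 0.568, 0.231] pointing down, gripper open.
Joint ranges: [-2.6, 2.6], [-0.5, 2.12], [-1.47, 1.34], [0.16, 2.42], [-1.27, 4.41], [0.06, 2.06], [-2.6, 2.6]. Speed limits (rad/s): [2.22, 2.22, 2.79, 2.79, 3.14, 3.14, 3.14].

INTERFACE

Orientations are given as a unit quaternion [x, y, z, w].
In Python, from workcell import get_obs, camera, camera_info, hand_in gives the robot as it stands.
- The arm moves only by the tool move_arm, never from a script. Its argument "motion" is text: rows parted by semicolons, each of 4 numbers parted by spaces: the shift along the world's x, y, z in m, then the turn about the world's z in rad. In form: tx ty tz spin; .... A call has 1 to 10 rows; each row is the pose to reach, as a shift and turn from the pose commanded when the call began; what a row does not reach only later rows make up. A row lasts 1/8 s, in which the tool goes at most 62.5 mm and 10.7 degrees, less where a joint would pass 70% of its speed; a pose out of reach is approached as far as the arm can. A call with a gripper value outside its range is refused whole. "grip" is the opening, from 0 (shut) to 1 (fully open), set as the call begins (left out, the last holds). The fingers move at their own pace and stop on an object; "force" is the grip in N (left out, the last holds). Time passes only in rows, so rows that repeat a pose let the fingers close. It gives the time, the measured TCP pose, the force and the opening at its end, in the units of the state.
- get_obs(): the state, without advancing time (a new reading comes with each control period).
- camera(name): name is "scene" or "side" or "wrist"; returns (picture, depth): 400x640x3 uint8, red, green, blue; 400x640 float32, m along the optical axis (not along the pixel's ray), 0 where there is no reading.
- camera_info(name): a dict with "camera_matrix" (3x3 intrinsics, pixels), "eye" and "attitude" of the camera in the world. Camera axes: x right, y up, looking along -z (the intrinsics and any distortion apply to the point x, -y, -z); pixel columns grow to the right and rows downward; lengths in m; the calibration is good to about 2 mm. A picture is of the moment at which its call begins: read the wrist's pose just before it. camera_info takes no time and is no camera call; for the wrist camera it gives the pose at the moment of the call.
- hand_in(): hands the job in, once; it reports no verdict.
The state is a dict: "clock": time; "joint_pos": joint angles; "joint_velocities": joint speeds; "tau": joint torques, N m; "position": TCP position; "ee_rot": TCP orientation; "ft_force": force on the tool from outside, world axes, zero at the start; "torque": the same for the moment, N m; "grip_width": opening from 0.0 (shut) to 1.0 (fully open).
Only numpy, scipy, OpenCV 4.12 (cv2) and the standard library are available. Lean on these libraries where they do the work, as an engineer would, in place of code of your own. Each camera call takes 0.05 s, during which the arm holds its last target.

TASK

Put the long narrow chip carrier flat on the loading shelf of the storage box and slide it up against the low rail so that it lies flush and square along it. Then push it along the rail and right through the sprung flap, so that it drops flat into the box and the flap snaps shut behind it. Leave the square tray where it is.

Things in the scene. Friction and masses are not known exactly. Their poses are not given: they have to be found in the camera images.
- carrier_center (a point): Centre (half-way up) of the chip carrier: a flat bare-aluminium boat with a thin rim and two rows of four white chip packages, loose, 0.15 to 0.3 kg. 120 mm long along its y axis, 56 mm wide along x, 22 mm high along z. It is the same either way round. It starts flat on the table.
- square_tray_center (a point): Centre of the square tray, a bystander of the same material and height: 84 x 84 x 22 mm with three by three chip packages, flat on the table. Not to be moved.
- sill (a point): Storage box, fixed, grey. Point: middle of the sill edge where its level steel loading shelf ends, 60 mm above the table. Axes: y level into the box (way of pushing), x across the shelf to the rail, z up. Shelf: z 0, y -190 to 0, x -85 to 45 mm. Beyond y = 0 lies a pit 34 mm deep; a carrier whose rear end has passed this edge falls in. All point coordinates below are in this frame, mm.
- rail_face (a point): Middle of the top edge of the rail's inner face (33, -95, 12). The low aluminium rail runs along the whole shelf, face at x = 33, 12 mm thick (to x = 45), 12 mm high. A carrier flush to it has its centre at x = 5.
- hatch (a point): Centre of the opening in the front wall of the box, on its outer face (0, 14, 20). Opening x -33 to 33, z 0 to 40; the wall is 6 mm thick and 52 high, so a finger pushing from above can go to y = 14, which is past the sill edge. The box behind has a clear window roof, top at z 56, to y = 213; then a cabinet 160 mm above the shelf to y = 300, x -110 to 70.
- pit_floor (a point): Middle of the floor of the box (0, 102.5, -34). The floor spans y 0 to 205, x -45 to 33. Here the carrier ends up, its top 12 mm under the shelf's level, so clear of the flap.
- flap (a joint): The flap closing the opening, an aluminium plate 63 mm wide and 41 mm high hinged along its top edge just behind the front wall (at y = 24, z = 44 in the sill's frame). 0 = shut and upright; grows to 1.5 rad as it swings up into the box. A spring shuts it; about 0.5 N at its lower edge starts it and 2 N holds it open. Lying on the carrier it stands at about 1.0 rad.
Mind the look-alikes: they are no part of the job. Leave any green look-alike of the part that bears carrier_center alone.

How it is judged:
On the way, in this order (a step that is already met when the one before it is completed fails the run):
1. the carrier lies flat on the loading shelf, wholly in front of the flap, flush (within 5 mm) and square (within 0.07 rad) against the rail (x of carrier_center in the frame of sill between 0 and 0.008 m and angle between the y axis of carrier_center and the y axis of sill, either way round below 0.07 rad and y of carrier_center in the frame of sill between -0.19 and -0.04 m and z of carrier_center in the frame of sill between 0.007 and 0.014 m and angle between carrier_center's own z axis and vertical below 0.07 rad), for 0.2 s.
2. the carrier is in the opening and holds the flap open (beyond 0.5 rad) (y of carrier_center in the frame of sill above -0.03 m and value of joint flap above 0.5 rad), for 0.05 s.
At the end, for the whole second after the job is handed in: The carrier lies flat (within 0.1 rad) on the floor of the box, its whole length past the sill, at rest, and the flap is shut (below 0.06 rad) (y of carrier_center in the frame of sill between 0.055 and 0.15 m and z of carrier_center in the frame of sill below -0.018 m and angle between carrier_center's own z axis and vertical below 0.1 rad and value of joint flap below 0.06 rad and velocity of joint flap below 0.1 rad/s); the robot touches nothing.
It fails at once if the square tray is moved more than 20 mm (distance of square_tray_center from where it was at the start of the episode above 0.02 m).
It fails at once if the carrier is tipped on its edge or over (angle between carrier_center's own z axis and vertical above 1 rad).
It also fails if it takes over 58 s, if anything falls off the work surface, if the arm or the gripper's body presses on something with over 40 N, if the wrist force passes 120 N, or if a joint passes its speed limit or range.

## Working session

There is one attempt and no reset: what is moved stays moved. The work goes in short steps, Python scripts to look and compute and a tool call to move; the robot and the scene stay as the last step left them, time stands still between calls to the robot, and variables do not carry over. Pictures are saved under pics/ and viewed, and the job is handed in when it is done.

Besides the shell and the picture viewer there is one more tool, called after "Call:" as name(argument=value, ...), one argument or row to a line, values as JSON. move_arm: Moves the arm, as the interface text tells. Its arguments: {"type":"object","properties":{"motion":{"type":"string"},"grip":{"type":"number"},"force":{"type":"number"}},"required":["motion"]}

```bash
mkdir -p pics; ls; python3 - <<'E'
from workcell import *
import cv2,numpy as np
print(get_obs())
for n in ["scene","side"]:
    p,d=camera(n); cv2.imwrite(f"pics/{n}0.png",p[:,:,::-1]); np.savez(f"{n}0.npz",p=p,d=d)
    print(n,camera_info(n))
E
```

```text
pics
{'clock': 0.0, 'joint_pos': array([-1.16263299,  0.33286634, -0.06471068,  1.46092355,  0.02158618,
        1.34990472, -0.08847485]), 'joint_velocities': array([ 0.0001964 , -0.00185873,  0.00224569,  0.00046522, -0.00018233,
       -0.00097804, -0.0005307 ]), 'tau': array([ 7.51771531e-04, -6.25458670e+01,  4.95142175e-02, -3.91594040e+01,
        1.62075937e-02,  1.00887546e-02,  4.90549689e-05]), 'position': array([0.26081797, 0.56757073, 0.23052789]), 'ee_rot': array([-0.38188557,  0.59570675,  0.38132029,  0.59488799]), 'ft_force': array([-0.3015657 ,  0.2934947 , -0.33906412]), 'torque': array([-0.00895133,  0.0365458 , -0.00673789]), 'grip_width': 0.9992573568835096}
scene {'camera_matrix': array([[510.701259  ,   0.        , 326.08793672],
       [  0.        , 510.701259  , 196.11397986],
       [  0.        ,   0.        ,   1.        ]]), 'eye': array([ 1.35237748, -0.35581157,  1.25283955]), 'attitude': array([0.25525663, 0.19785923, 0.57990394, 0.74793529])}
side {'camera_matrix': array([[362.88552792,   0.        , 323.51232428],
       [  0.        , 362.88552792, 199.70066985],
       [  0.        ,   0.        ,   1.        ]]), 'eye': array([ 0.08855187, -0.56408392,  0.75306194]), 'attitude': array([ 0.32557985, -0.12582532, -0.33880148,  0.8737158 ])}
```

View pics/scene0.png

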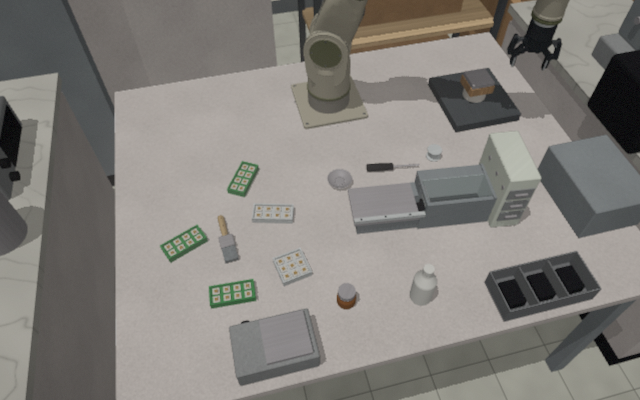

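View pics/side0.png

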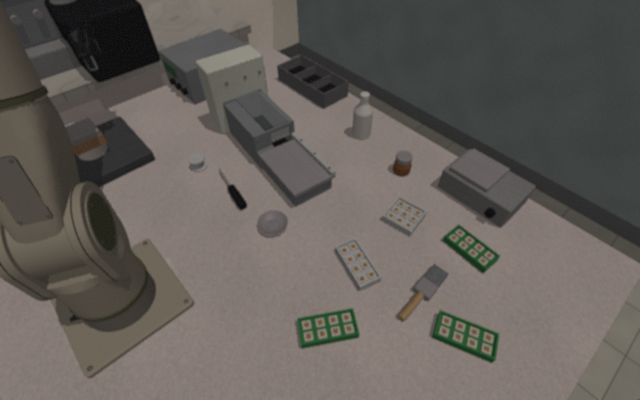

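The scene view shows the bare carrier at about (273,213), the square tray at (292,266), the shelf at (385,207) with its rail along the near edge (y≈224), the box at (455,195) and the cabinet at (510,175). The three green carriers are look-alikes.

```bash
cat > h.py <<'E'
import numpy as np,cv2
from scipy.spatial.transform import Rotation as R
from workcell import *
def ray(ci,uv):
    K=ci['camera_matrix'];uv=np.atleast_2d(np.asarray(uv,float))
    q=np.c_[(uv[:,0]-K[0,2])/K[0,0],-(uv[:,1]-K[1,2])/K[1,1],-np.ones(len(uv))]
    return np.array(ci['eye']),R.from_quat(ci['attitude']).apply(q)
def onplane(ci,uv,z):
    e,r=ray(ci,uv);return e+r*((z-e[2])/r[:,2])[:,None]
def cloud(ci,d):
    v,u=np.mgrid[:d.shape[0],:d.shape[1]]
    e,r=ray(ci,np.c_[u.ravel(),v.ravel()]);P=e+r*d.reshape(-1,1)
    P[d.ravel()==0]=np.nan
    return P.reshape(d.shape+(3,))
E
python3 - <<'E'
from h import *
for n in ["scene","side"]:
    f=np.load(n+"0.npz");p,d=f['p'],f['d'];ci=camera_info(n);P=cloud(ci,d)
    pts={'scene':[(273,213),(292,266),(385,205),(340,225),(508,150),(455,215)],'side':[(357,263),(405,215),(293,165)]}[n]
    for u,v in pts: print(n,(u,v),P[v,u].round(3))
    # masks by height 
    for nm,c,r,z0,z1 in [('car',pts[0],45,.012,.035),('sq',pts[1],35,.012,.035),('shelf',pts[2],70,.054,.064)]:
        if n=='side' and nm=='shelf': c=(293,165)
        m=np.zeros(d.shape,np.uint8);cv2.circle(m,c,r,1,-1)
        hsv=cv2.cvtColor(p,cv2.COLOR_RGB2HSV)
        m=(m>0)&(P[...,2]>z0)&(P[...,2]<z1)
        k,l,s,_=cv2.connectedComponentsWithStats(m.astype(np.uint8))
        i=1+np.argmax(s[1:,4]);q=P[l==i]
        print(n,nm,m.sum(),'zmed',np.median(q[:,2]).round(4), 'rect',cv2.minAreaRect((q[:,:2]*1000).astype(np.float32)))
    if n=='scene':c=p[130:330,200:560]
    else:c=p[60:320,180:540]
    cv2.imwrite(f"pics/{n}_crop.png",cv2.resize(c,None,fx=2.2,fy=2.2,interpolation=cv2.INTER_CUBIC)[:,:,::-1])
E
```

```text
scene (273, 213) [ 0.453 -0.287  0.022]
scene (292, 266) [ 0.643 -0.27   0.021]
scene (385, 205) [0.539 0.03  0.067]
scene (340, 225) [ 0.527 -0.101 -0.005]
scene (508, 150) [0.55  0.366 0.221]
scene (455, 215) [0.61  0.221 0.047]
scene car 958 zmed 0.0189 rect ((444.6630554199219, -286.5684509277344), (120.9979476928711, 70.15930938720703), 74.90265655517578)
scene sq 859 zmed 0.0185 rect ((640.935546875, -269.90118408203125), (89.58290100097656, 85.22643280029297), 9.163138389587402)
scene shelf 1999 zmed 0.0604 rect ((515.8968505859375, 38.84654998779297), (209.256103515625, 113.32930755615234), 82.82107543945312)
side (357, 263) [ 0.445 -0.289  0.013]
side (405, 215) [ 0.636 -0.275  0.019]
side (293, 165) [0.515 0.028 0.061]
side car 1197 zmed 0.0183 rect ((446.1187744140625, -288.1833801269531), (122.1458969116211, 58.13018035888672), 73.91663360595703)
side sq 929 zmed 0.0184 rect ((638.6876831054688, -270.20172119140625), (88.24542999267578, 85.18790435791016), 9.43303394317627)
side shelf 2342 zmed 0.0603 rect ((532.2413330078125, 101.96005249023438), (344.23626708984375, 130.96395874023438), 82.89725494384766)
```

View pics/scene_crop.png

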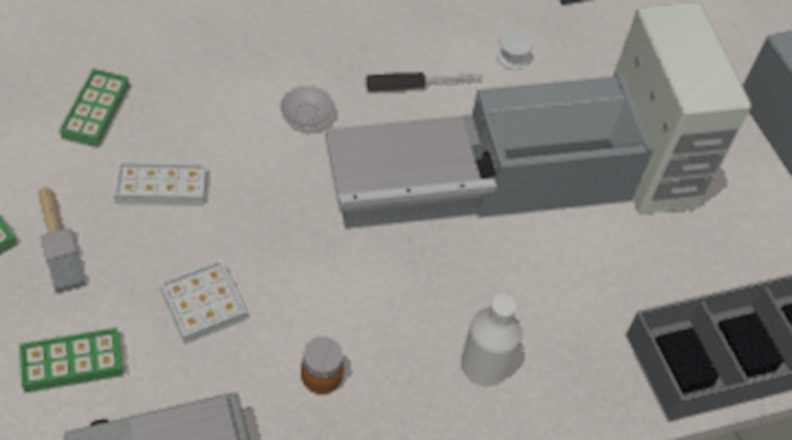

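View pics/side_crop.png

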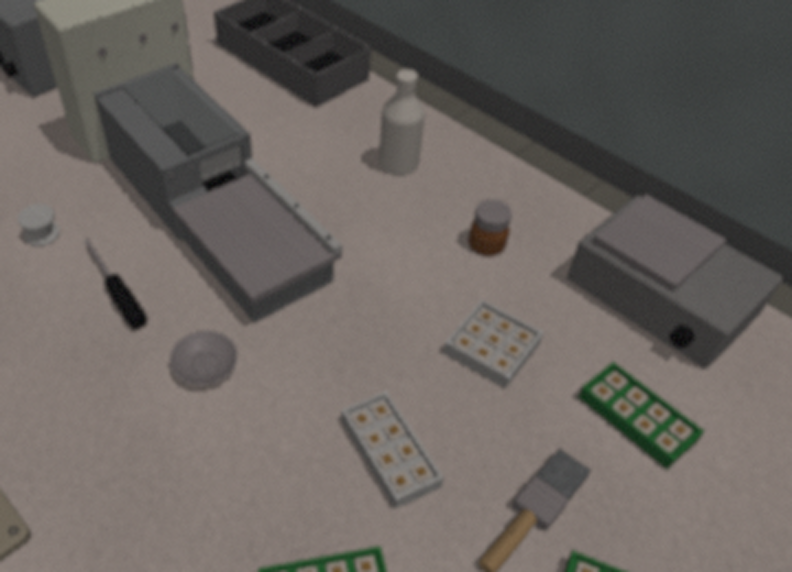

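```bash
python3 - <<'E'
from h import *
th=np.deg2rad(82.85)
for n in ["scene","side"]:
    f=np.load(n+"0.npz");d=f['d'];ci=camera_info(n);P=cloud(ci,d)
    Q=P.reshape(-1,3); 
    # rail/wall fits: region near shelf
    y=np.array([np.cos(th),np.sin(th)]);x=np.array([y[1],-y[0]])
    a=Q[:,:2]@x; b=Q[:,:2]@y; c0=np.array([.515,.028]); a0=c0@x;b0=c0@y
    s=(abs(a-a0)<.12)&(abs(b-b0)<.4)
    A,B,Z=a[s]-a0,b[s]-b0,Q[s,2]
    sh=(abs(Z-.06)<.004)&(abs(B)<.07)
    print(n,'shelf x edges by b bin')
    for lo in np.arange(-.12,.1,.02):
        m=(abs(Z-.0605)<.004)&(B>lo)&(B<lo+.02); r=(Z>.0675)&(Z<.076)&(B>lo)&(B<lo+.02)
        if m.sum()>5: print(round(lo,2),m.sum(),(np.percentile(A[m],[1,99])*1e3).round(1),'rail',r.sum(),(np.percentile(A[r],[3,50,97])*1e3).round(1) if r.sum()>2 else '')
    for lo in np.arange(-.09,.06,.02):
        m=(abs(Z-.0605)<.004)&(A>lo)&(A<lo+.02)&(B<.06); w=(Z>.095)&(Z<.12)&(A>lo)&(A<lo+.02)&(B<.3)
        if m.sum()>5: print('a',round(lo,2),'front b',(np.percentile(B[m],[1])*1e3).round(1),'wall b',w.sum(),(np.percentile(B[w],[2])*1e3).round(1) if w.sum()>2 else '')
    cab=(Z>.15); print('cab', (np.percentile(B[cab],[2,98])*1e3).round(), (np.percentile(A[cab],[2,98])*1e3).round())
print(a0,b0,x,y)
E
```

```text
scene shelf x edges by b bin
-0.1 141 [-53.3  76.1] rail 20 [63.9 72.1 77. ]
-0.08 189 [-54.2  76.9] rail 29 [62.2 70.4 77.2]
-0.06 194 [-53.8  76.4] rail 30 [52.5 70.1 75.8]
-0.04 188 [-52.   76.9] rail 30 [62.2 70.3 77.5]
-0.02 198 [-53.8  77. ] rail 32 [64.3 71.2 77.1]
0.0 190 [-53.8  75.5] rail 29 [46.6 69.4 77.1]
0.02 191 [-53.7  76.3] rail 30 [40.6 70.5 78.3]
0.04 194 [-53.9  76.1] rail 25 [34.9 70.  76.4]
0.06 182 [-53.4  77.6] rail 30 [54.8 71.  77.5]
0.08 167 [-55.5  76.2] rail 32 [54.8 71.8 78.4]
a -0.07 front b [-90.1] wall b 82 [112.9]
a -0.05 front b [-91.4] wall b 339 [110.7]
a -0.03 front b [-91.8] wall b 306 [110.9]
a -0.01 front b [-91.6] wall b 331 [111.7]
a 0.01 front b [-92.2] wall b 345 [111.8]
a 0.03 front b [-92.6] wall b 342 [111.8]
a 0.05 front b [-91.7] wall b 403 [111.5]
cab [308. 392.] [-72. 105.]
side shelf x edges by b bin
-0.1 228 [-55.6  72.6] rail 27 [61.7 66.6 73.8]
-0.08 245 [-55.5  63. ] rail 29 [61.4 66.8 73.5]
-0.06 247 [-56.2  62.6] rail 32 [61.  67.8 73.2]
-0.04 237 [-55.7  61.2] rail 26 [61.5 67.  73.4]
-0.02 223 [-55.9  61.7] rail 24 [61.7 66.1 72.6]
0.0 220 [-55.6  62. ] rail 24 [62.  66.6 71.9]
0.02 213 [-54.8  62.7] rail 22 [61.1 66.6 72.8]
0.04 207 [-56.3  62.4] rail 22 [61.  66.8 72.1]
0.06 194 [-55.4  62.2] rail 24 [60.8 66.6 73.9]
0.08 177 [-55.8  62.4] rail 23 [61.2 67.1 73.6]
a -0.07 front b [-95.1] wall b 202 [109.5]
a -0.05 front b [-93.6] wall b 308 [108.7]
a -0.03 front b [-94.3] wall b 339 [109.]
a -0.01 front b [-94.5] wall b 293 [109.5]
a 0.01 front b [-94.4] wall b 286 [110.]
a 0.03 front b [-94.2] wall b 286 [109.4]
a 0.05 front b [-95.] wall b 240 [109.3]
cab [306. 387.] [-81.  92.]
0.5075101168952398 0.09188297583872634 [ 0.9922237 -0.1244674] [0.1244674 0.9922237]
```

```bash
cat >> h.py <<'E'
TH=np.deg2rad(82.85);Y=np.array([np.cos(TH),np.sin(TH),0]);X=np.array([Y[1],-Y[0],0]);S=np.array([.5568,.1203,.06])
def toS(p): p=np.atleast_2d(p)-S; return np.c_[p@X,p@Y,p[:,2]]
def toW(q): q=np.asarray(q,float); return S+q[0]*X+q[1]*Y+np.array([0,0,q[2]])
def jaw(o):
    z=R.from_quat(o['ee_rot']).apply([0,0,1]);return np.arctan2(z[1],z[0])
E
python3 - <<'E'
from h import *
o=get_obs();j=jaw(o);print('jaw deg',np.rad2deg(j),'tool x',R.from_quat(o['ee_rot']).apply([1,0,0]).round(3))
for t in (-15.5,-7.15):
    print(t,[round(((np.deg2rad(t+k)-j)),3) for k in(-180,0,180)])
print(np.array([.4455,-.2875,.12])-o['position'], np.array([.45,.15,.3])-o['position'])
print(toW([-20,-105,0])) if 0 else print(toW([-.02,-.105,0]),toW([.005,-.1,0]),toS([[.4455,-.2875,.011]]))
E
```

```text
jaw deg 65.31989803638687 tool x [-0.    -0.001 -1.   ]
-15.5 [np.float64(-4.552), np.float64(-1.411), np.float64(1.731)]
-7.15 [np.float64(-4.406), np.float64(-1.265), np.float64(1.877)]
[ 0.18465133 -0.85509951 -0.11060069] [ 0.18915133 -0.41759951  0.06939931]
[0.52388645 0.01860586 0.06      ] [0.54931438 0.02045529 0.06      ] [[-0.05967669 -0.41848205 -0.049     ]]
```

Call:
move_arm(
  motion="0.06 -0.06 0.04 -0.15;0.1 -0.15 0.08 -0.3;0.14 -0.24 0.1 -0.45;0.17 -0.33 0.1 -0.6;0.19 -0.42 0.1 -0.75;0.19 -0.48 0.1 -0.9;0.19 -0.54 0.09 -1.05;0.19 -0.6 0.07 -1.2;0.19 -0.66 0.05 -1.35;0.19 -0.72 0.02 -1.411",
  grip=1,
)

```text
clock: 1.35
position: [0.4407, -0.0006, 0.2899]
ee_rot: [0.097, 0.7, -0.097, 0.701]
ft_force: [1.4, 0.3, -1.2]
grip_width: 1.003
```

```bash
python3 - <<'E'
from h import *
o=get_obs();print(o['clock'],o['position'],np.rad2deg(jaw(o)),o['joint_pos'].round(2))
print(np.array([.4455,-.2875,.14])-o['position'], np.deg2rad(-15.5)-jaw(o))
E
```

```text
1.35 [ 0.44074376 -0.00064715  0.289918  ] -15.729658786634303 [-0.61 -0.15  0.46  1.84  0.07  1.43 -0.44]
[ 0.00475624 -0.28685285 -0.149918  ] 0.00400830198290375
```

Call:
move_arm(
  motion="0 -0.06 -0.03 0;0 -0.12 -0.06 0;0 -0.14 -0.09 0;0 -0.14 -0.1 0;0 -0.14 -0.1 0",
)

```text
clock: 1.98
position: [0.4406, -0.1377, 0.1898]
ee_rot: [0.095, 0.701, -0.095, 0.7]
ft_force: [0.4, 0.5, -0.3]
grip_width: 1.002
```

```bash
python3 - <<'E'
from h import *
o=get_obs();ci=camera_info("wrist");p,d=camera("wrist");cv2.imwrite("pics/w1.png",p[:,:,::-1]);np.savez("w1.npz",p=p,d=d)
print(o['clock'],o['position'],np.rad2deg(jaw(o)),o['joint_pos'].round(2),ci)
E
```

```text
1.975 [ 0.44063456 -0.13767168  0.18975544] -15.489571522850511 [-0.49 -0.04  0.69  1.96  0.02  1.21 -0.08] {'camera_matrix': array([[326.79279672,   0.        , 315.22907889],
       [  0.        , 326.79279672, 201.33081683],
       [  0.        ,   0.        ,   1.        ]]), 'eye': array([ 0.46194916, -0.0621198 ,  0.33373478]), 'attitude': array([-0.1556746 ,  0.0215421 , -0.13307736,  0.97856618])}
```

View pics/w1.png

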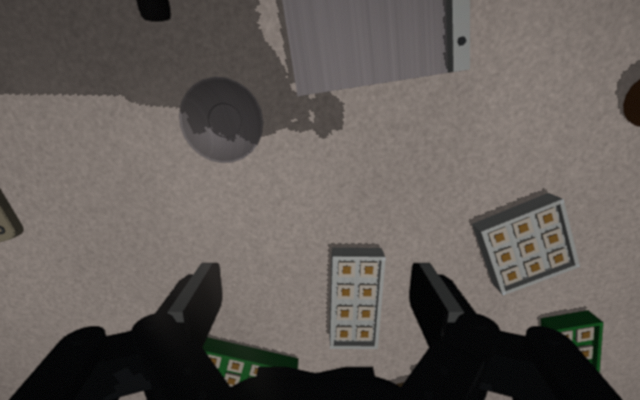

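The wrist view shows the carrier's rim at about (331..384, 256..348), nicely parallel to the jaws, with shelf and rail end at the top (455,70).

```bash
python3 - <<'E'
from h import *
p=np.load("w1.npz")['p'];ci={'camera_matrix':np.array([[326.79279672,0,315.22907889],[0,326.79279672,201.33081683],[0,0,1]]),'eye':[0.46194916,-0.0621198,0.33373478],'attitude':[-0.1556746,0.0215421,-0.13307736,0.97856618]}
c=onplane(ci,[(331,256),(384,257),(379,348),(331,347)],.022)
print(c.round(4),c.mean(0), np.linalg.norm(c-np.roll(c,1,0),axis=1))
print('long',[np.rad2deg(np.arctan2(*(v[1::-1]))) for v in (c[0]-c[3],c[1]-c[2])])
s=onplane(ci,[(298,95)],.06); print('shelf front-left corner in S',toS(s), 'rail end', toS(onplane(ci,[(452,72),(468,70)],.072)))
cv2.imwrite("pics/w1c.png",cv2.resize(p[230:370,290:420],None,fx=4,fy=4,interpolation=cv2.INTER_CUBIC)[:,:,::-1])
E
```

```text
[[ 0.4344 -0.2234  0.022 ]
 [ 0.4883 -0.2396  0.022 ]
 [ 0.4583 -0.355   0.022 ]
 [ 0.4043 -0.3385  0.022 ]] [ 0.44633007 -0.28913304  0.022     ] [0.11893145 0.05633568 0.1191828  0.05646605]
long [np.float64(75.36304012969916), np.float64(75.42119537693428)]
shelf front-left corner in S [[-0.08522543 -0.19107098  0.        ]] rail end [[ 0.03166968 -0.19171685  0.012     ]
 [ 0.04347622 -0.1920472   0.012     ]]
```

View pics/w1c.png

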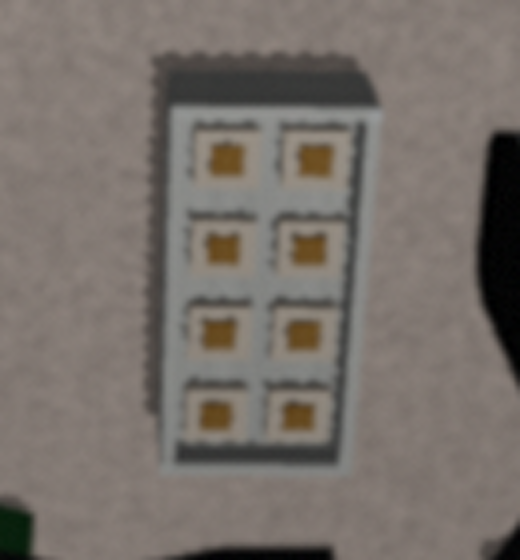

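Call:
move_arm(
  motion="0.002 -0.06 0 0.004;0.004 -0.12 -0.02 0.004;0.0055 -0.151 -0.06 0.004;0.0055 -0.151 -0.11 0.004;0.0055 -0.151 -0.15 0.004;0.0055 -0.151 -0.175 0.004;0.0055 -0.151 -0.183 0.004;0.0055 -0.151 -0.183 0.004",
)

```text
clock: 3.02
position: [0.4473, -0.2891, 0.0077]
ee_rot: [0.094, 0.701, -0.094, 0.701]
ft_force: [0.0, 0.3, 0.2]
grip_width: 0.996
```

```bash
python3 - <<'E'
from h import *
o=get_obs();print(o['clock'],o['position'],np.rad2deg(jaw(o)),o['ft_force'])
p,d=camera("wrist");cv2.imwrite("pics/w2.png",p[:,:,::-1])
E
```

```text
3.025 [ 0.44728085 -0.2890544   0.00772555] -15.225908853665667 [0.0254092  0.31125743 0.20917156]
```

View pics/w2.png

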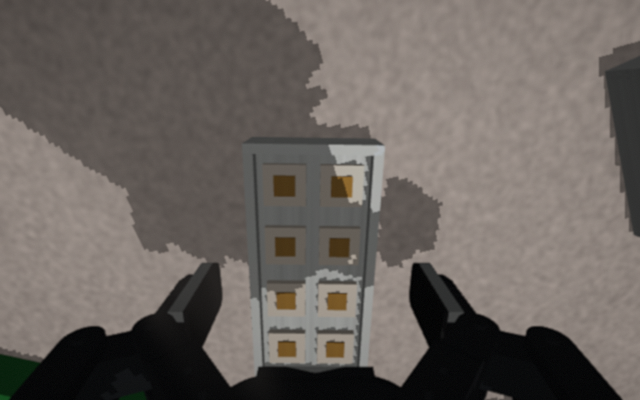

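The carrier is straddled, centred between the fingers (pads at x≈215 and 415, carrier 247–383). Closing.

Call:
move_arm(
  motion="0 0 0 0;0 0 0 0;0 0 0 0;0 0 0 0;0 0 0 0;0 0 0 0",
  grip=0.3,
  force=40,
)

```text
clock: 3.82
position: [0.4468, -0.2896, 0.0081]
ee_rot: [0.094, 0.7, -0.094, 0.701]
ft_force: [-2.7, 2.8, 9.4]
grip_width: 0.644
```

Call:
move_arm(
  motion="0 0 0.04 0;0 0 0.09 0;0 0 0.13 0;0.01 0.05 0.14 0.02;0.02 0.1 0.14 0.05;0.035 0.15 0.14 0.08;0.05 0.2 0.14 0.11;0.06 0.25 0.14 0.141;0.07 0.29 0.14 0.141;0.077 0.308 0.14 0.141",
)

```text
clock: 5.08
position: [0.5234, 0.021, 0.1472]
ee_rot: [0.044, 0.706, -0.043, 0.706]
ft_force: [-0.4, -1.0, -2.0]
grip_width: 0.643
```

```bash
python3 - <<'E'
from h import *
o=get_obs();print(o['clock'],o['position'],np.rad2deg(jaw(o)),o['ft_force'],o['grip_width'])
print(toS(o['position']),np.array([.5239,.0186])-o['position'][:2])
p,d=camera("wrist");cv2.imwrite("pics/w3.png",p[:,:,::-1])
E
```

```text
5.075 [0.52344917 0.02102158 0.14715179] -7.04787628704875 [-0.42280232 -0.98219181 -2.03734247] 0.6429454221030441
[[-0.02073456 -0.10265749  0.08715179]] [ 0.00045083 -0.00242158]
```

View pics/w3.png

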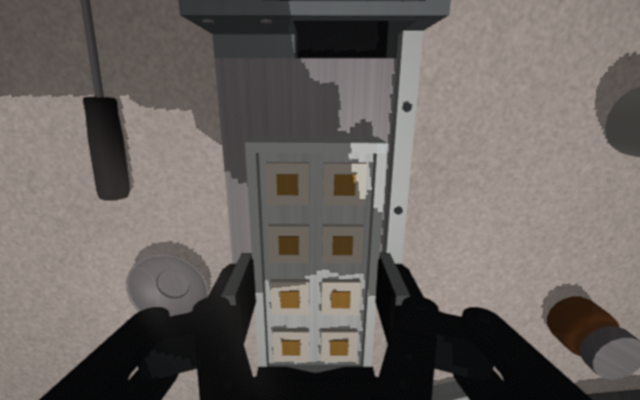

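The carrier hangs level and parallel to the rail (rail at x≈400, carrier edge 385). Lowering onto the shelf a little off the rail.

Call:
move_arm(
  motion="-0.004 -0.002 -0.04 0;-0.004 -0.002 -0.065 0;-0.004 -0.002 -0.074 0;-0.004 -0.002 -0.078 0;-0.004 -0.002 -0.079 0;-0.004 -0.002 -0.079 0",
)

```text
clock: 5.88
position: [0.5198, 0.0165, 0.0688]
ee_rot: [0.045, 0.705, -0.044, 0.706]
ft_force: [-0.8, -0.4, -2.0]
grip_width: 0.641
```

Call:
move_arm(
  motion="0 0 -0.001 0;0 0 -0.001 0",
)

```text
clock: 6.12
position: [0.5198, 0.0166, 0.0681]
ee_rot: [0.045, 0.705, -0.044, 0.706]
ft_force: [-4.1, -0.7, 7.3]
grip_width: 0.636
```

Call:
move_arm(
  motion="0 0 0 0;0 0 0 0;0 0 0 0",
  grip=0.8,
)

```text
clock: 6.5
position: [0.5194, 0.0165, 0.0671]
ee_rot: [0.045, 0.706, -0.044, 0.706]
ft_force: [-0.3, 0.4, -0.3]
grip_width: 0.8
```

```bash
python3 - <<'E'
from h import *
o=get_obs();print(o['clock'],o['position'],np.rad2deg(jaw(o)),o['ft_force'],o['grip_width'],toS(o['position']))
E
```

```text
6.5 [0.51939942 0.01650167 0.06711749] -7.217827625404366 [-0.25812194  0.40178669 -0.27040983] 0.7997814178724939 [[-0.02419023 -0.10764631  0.00711749]]
```

Call:
move_arm(
  motion="0 0 0.03 0;0 0 0.07 0;-0.03 0.0037 0.07 0;-0.0536 0.0067 0.07 0;-0.0536 0.0067 0.07 0;-0.0536 0.0067 0.07 0;-0.0536 0.0067 0.07 0",
  grip=0.8,
)

```text
clock: 7.38
position: [0.4663, 0.023, 0.1371]
ee_rot: [0.044, 0.706, -0.045, 0.706]
ft_force: [-0.1, 0.6, 0.5]
grip_width: 0.805
```

Call:
move_arm(
  motion="0 0 0 0;0 0 0 0;0 0 0 0;0 0 0 0;0 0 0 0;0 0 0 0",
  grip=0,
)

```text
clock: 8.12
position: [0.4657, 0.0232, 0.1371]
ee_rot: [0.045, 0.706, -0.044, 0.706]
ft_force: [0.2, -0.4, 0.9]
grip_width: -0.001
```

```bash
python3 - <<'E'
from h import *
o=get_obs();print(o['clock'],o['position'],np.rad2deg(jaw(o)),o['grip_width'],toS(o['position']))
ci=camera_info("wrist");p,d=camera("wrist");cv2.imwrite("pics/w4.png",p[:,:,::-1]);np.savez("w4.npz",p=p,d=d,e=ci['eye'],a=ci['attitude'],K=ci['camera_matrix'])
E
```

```text
8.125 [0.46572546 0.02318552 0.13708124] -7.215259118209296 -0.0007119511826993361 [[-0.07827873 -0.1076951   0.07708124]]
```

View pics/w4.png

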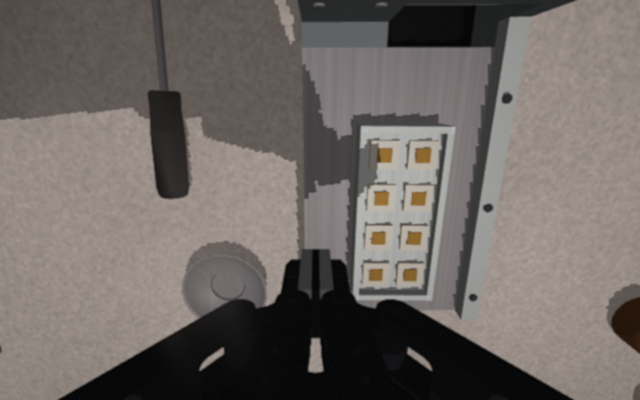

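The wrist view shows the carrier on the shelf, parallel to the rail, with corners about (362,126), (453,127), (432,298) and (357,296); the closed fingers are at (316,270), left of it.

```bash
python3 - <<'E'
from h import *
f=np.load("w4.npz");ci=dict(camera_matrix=f['K'],eye=f['e'],attitude=f['a'])
c=toS(onplane(ci,[(362,126),(453,127),(432,299),(357,296)],.082));print(c.round(4),c.mean(0))
print('rail',toS(onplane(ci,[(509,20),(478,200),(461,315)],.072)).round(4))
P=cloud(ci,f['d'])
for u,v in[(300,270),(290,280),(285,300),(345,280),(355,295),(385,310),(410,325)]:print((u,v),toS(P[v,u]).round(3))
E
```

```text
[[-0.0502 -0.047   0.022 ]
 [ 0.0042 -0.0477  0.022 ]
 [ 0.0047 -0.1673  0.022 ]
 [-0.0486 -0.1648  0.022 ]] [-0.02246807 -0.10669749  0.022     ]
rail [[ 0.0325  0.0111  0.012 ]
 [ 0.0313 -0.0967  0.012 ]
 [ 0.0325 -0.1885  0.012 ]]
(300, 270) [[-0.084 -0.098  0.102]]
(290, 280) [[-0.089 -0.102  0.102]]
(285, 300) [[-0.089 -0.097  0.124]]
(345, 280) [[-0.066 -0.101  0.104]]
(355, 295) [[-0.05  -0.163  0.023]]
(385, 310) [[-0.055 -0.097  0.129]]
(410, 325) [[-0.049 -0.097  0.137]]
```

Call:
move_arm(
  motion="0 0 -0.04 0;0 0 -0.066 0;0 0 -0.071 0;0.01 -0.0012 -0.071 0;0.018 -0.0022 -0.071 0;0.024 -0.003 -0.071 0;0.03 -0.0037 -0.071 0;0.034 -0.0042 -0.071 0;0.034 -0.0042 -0.071 0",
)

```text
clock: 9.3
position: [0.5003, 0.0188, 0.0661]
ee_rot: [0.045, 0.705, -0.045, 0.706]
ft_force: [0.2, 0.3, -0.1]
grip_width: -0.003
```

```bash
python3 - <<'E'
from h import *
o=get_obs();print(o['clock'],o['position'],np.rad2deg(jaw(o)),o['ft_force'],toS(o['position']))
p,d=camera("wrist");cv2.imwrite("pics/w5.png",p[:,:,::-1])
E
```

```text
9.3 [0.50031741 0.01881259 0.06614237] -7.231379701884979 [ 0.2419071   0.33699825 -0.06567673] [[-0.04341149 -0.10772846  0.00614237]]
```

View pics/w5.png

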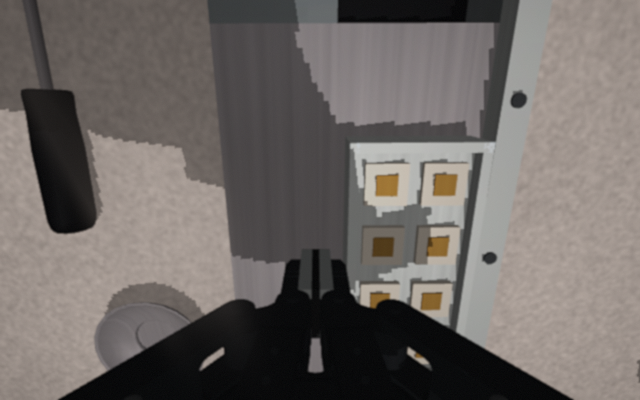

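The carrier is now close to the rail: its right rim is at x≈493 and the rail's inner edge at ≈497. I'll push the rest in small steps and watch the force.

Call:
move_arm(
  motion="0.003 -0.0004 0 0;0.005 -0.0006 0 0;0.007 -0.0009 0 0;0.007 -0.0009 0 0",
)

```text
clock: 9.85
position: [0.506, 0.0183, 0.0659]
ee_rot: [0.045, 0.706, -0.044, 0.705]
ft_force: [-6.4, 1.2, 5.3]
grip_width: 0.001
```

Call:
move_arm(
  motion="0.001 -0.0001 0 0;0.001 -0.0001 0 0;0.001 -0.0001 0 0",
)

```text
clock: 10.22
position: [0.506, 0.0183, 0.0658]
ee_rot: [0.045, 0.707, -0.044, 0.704]
ft_force: [-11.9, 1.0, 10.8]
grip_width: 0.002
```

Call:
move_arm(
  motion="-0.01 0.0012 0 0;-0.03 0.0037 0 0;-0.03 0.0037 0.04 0;-0.03 0.0037 0.07 0;-0.03 0.0037 0.07 0",
)

```text
clock: 10.85
position: [0.4793, 0.0219, 0.1382]
ee_rot: [0.045, 0.704, -0.044, 0.707]
ft_force: [-0.6, -1.0, -1.2]
grip_width: 0.005
```

```bash
python3 - <<'E'
from h import *
o=get_obs();print(o['clock'],o['position'],np.rad2deg(jaw(o)),o['ft_force'],toS(o['position']))
ci=camera_info("wrist");p,d=camera("wrist");cv2.imwrite("pics/w6.png",p[:,:,::-1]);np.savez("w6.npz",p=p,d=d,e=ci['eye'],a=ci['attitude'],K=ci['camera_matrix'])
E
```

```text
10.85 [0.47928226 0.02188696 0.13815676] -7.22526464943631 [-0.62832414 -0.98956851 -1.22903294] [[-0.06466572 -0.10729619  0.07815676]]
```

View pics/w6.png

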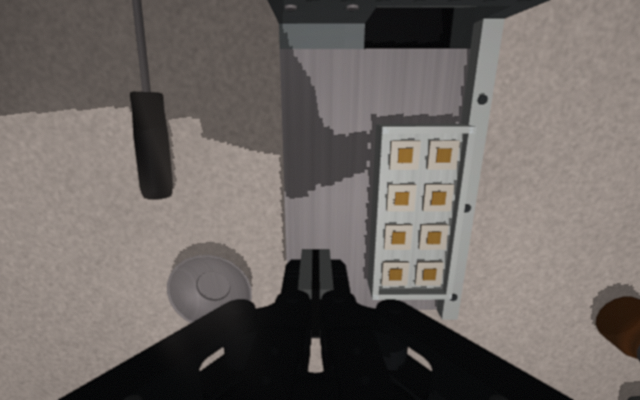

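The carrier now lies flush against the rail, with corners at about (383,127), (473,127), (449,299) and (374,298).

```bash
python3 - <<'E'
from h import *
f=np.load("w6.npz");ci=dict(camera_matrix=f['K'],eye=f['e'],attitude=f['a'])
c=toS(onplane(ci,[(383,127),(473,127),(449,299),(374,298)],.082));print(c.round(4),c.mean(0))
o=get_obs(); print('to behind',toW([.003,-.19,.08])-o['position'],toW([.003,-.19,.08]),'end',toW([.003,.0,.008]))
E
```

```text
[[-0.0235 -0.0472  0.022 ]
 [ 0.0307 -0.0473  0.022 ]
 [ 0.0313 -0.1677  0.022 ]
 [-0.0224 -0.1666  0.022 ]] [ 0.00404757 -0.10717405  0.022     ]
to behind [ 0.05773223 -0.09050817  0.00323883] [ 0.53612786 -0.0685959   0.14      ] end [0.55977667 0.1199266  0.068     ]
```

Call:
move_arm(
  motion="0 0 0.01 0;0.02 -0.04 0.01 0;0.05 -0.08 0.01 0;0.059 -0.0907 0.003 0;0.059 -0.0907 -0.03 0;0.059 -0.0907 -0.06 0;0.059 -0.0907 -0.07 0;0.059 -0.0907 -0.07 0;0.059 -0.0907 -0.07 0",
)

```text
clock: 12.02
position: [0.5374, -0.0691, 0.0672]
ee_rot: [0.045, 0.705, -0.044, 0.706]
ft_force: [-0.0, 0.4, 0.9]
grip_width: -0.005
```

```bash
python3 - <<'E'
from h import *
o=get_obs();print(o['clock'],o['position'],np.rad2deg(jaw(o)),o['ft_force'],toS(o['position']))
print(Y*.1)
p,d=camera("wrist");cv2.imwrite("pics/w7.png",p[:,:,::-1])
p,d=camera("side");cv2.imwrite("pics/s7.png",cv2.resize(p[60:260,180:380],None,fx=3,fy=3)[:,:,::-1])
E
```

```text
12.025 [ 0.53743931 -0.0690859   0.06716499] -7.22090528554083 [-0.03577886  0.43076678  0.85201192] [[ 0.00436223 -0.19032295  0.00716499]]
[0.01244674 0.09922237 0.        ]
```

View pics/w7.png

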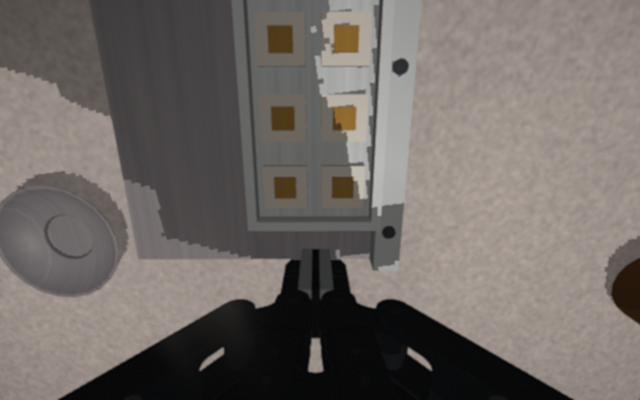

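View pics/s7.png

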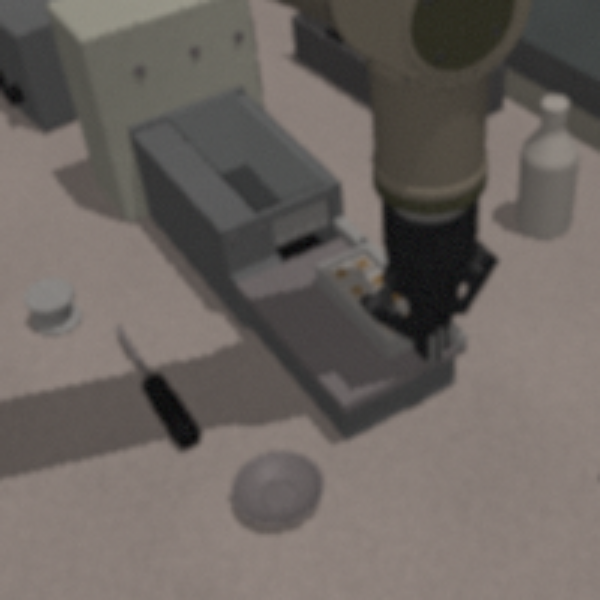

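The closed fingers stand right behind the carrier's rear end (row ≈230), at x≈316 on its centre line. Next I'll push along the rail, 90 mm first.

Call:
move_arm(
  motion="0.00125 0.0099 0 0;0.0025 0.0198 0 0;0.0037 0.0298 0 0;0.005 0.0397 0 0;0.0062 0.0496 0 0;0.0075 0.0595 0 0;0.0087 0.0695 0 0;0.01 0.0794 0 0;0.0112 0.0893 0 0",
)

```text
clock: 13.25
position: [0.548, 0.0205, 0.0661]
ee_rot: [0.044, 0.706, -0.045, 0.706]
ft_force: [-0.5, -5.6, 4.3]
grip_width: 0.002
```

```bash
python3 - <<'E'
from h import *
o=get_obs();print(o['clock'],o['ft_force'],toS(o['position']))
p,d=camera("wrist");cv2.imwrite("pics/w8.png",p[:,:,::-1])
E
```

```text
13.25 [-0.47083845 -5.63548322  4.29848465] [[ 0.00366072 -0.100124    0.00607082]]
```

View pics/w8.png

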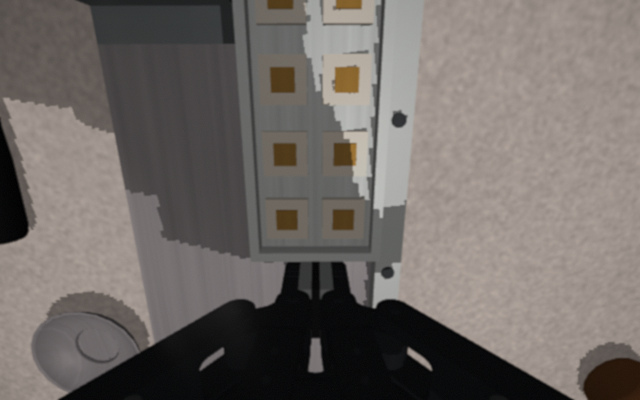

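The carrier is still flush to the rail, and its nose is entering the opening at the top. Continuing.

Call:
move_arm(
  motion="0.00125 0.0099 0 0;0.0025 0.0198 0 0;0.0037 0.0298 0 0;0.005 0.0397 0 0;0.0062 0.0496 0 0;0.0075 0.0595 0 0",
)

```text
clock: 14.05
position: [0.5553, 0.0785, 0.0662]
ee_rot: [0.044, 0.706, -0.046, 0.706]
ft_force: [-2.9, -10.9, 9.0]
grip_width: -0.001
```

```bash
python3 - <<'E'
from h import *
o=get_obs();print(o['clock'],o['ft_force'],toS(o['position']))
p,d=camera("wrist");cv2.imwrite("pics/w9.png",p[:,:,::-1])
p,d=camera("side");cv2.imwrite("pics/s9.png",cv2.resize(p[60:260,180:380],None,fx=3,fy=3)[:,:,::-1])
E
```

```text
14.05 [ -2.93934791 -10.91472124   8.97044728] [[ 0.00374185 -0.04168905  0.00620559]]
```

View pics/w9.png

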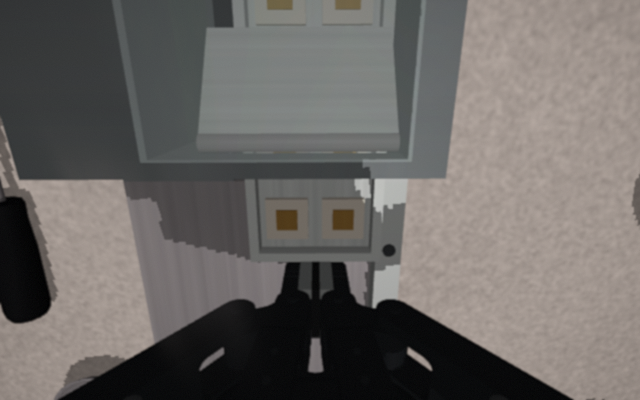

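View pics/s9.png

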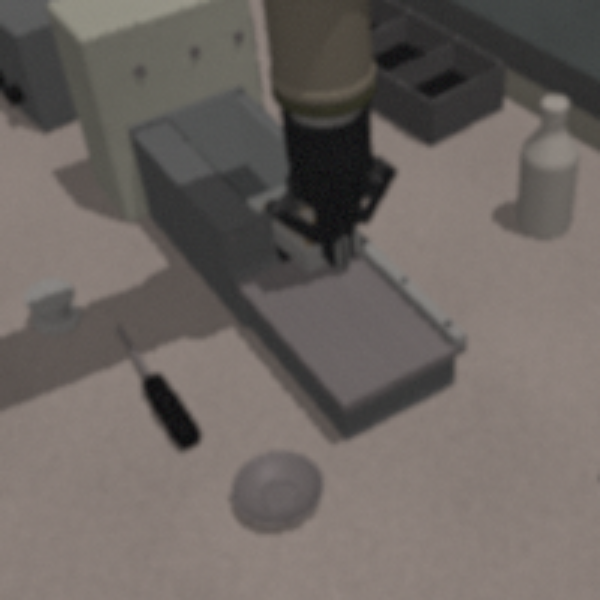

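The flap is lifted (plate at rows 30–150) with the carrier underneath, and only its rear row of chips is still outside, at rows 180–260. Pushing on.

Call:
move_arm(
  motion="0.0012 0.0099 0 0;0.0025 0.0198 0 0;0.0037 0.0278 0 0;0.0044 0.0347 0 0;0.0047 0.0377 0 0;0.0047 0.0377 0 0",
)

```text
clock: 14.9
position: [0.5601, 0.1178, 0.066]
ee_rot: [0.045, 0.706, -0.044, 0.706]
ft_force: [-0.8, -1.5, -1.3]
grip_width: -0.002
```

```bash
python3 - <<'E'
from h import *
o=get_obs();print(o['clock'],o['ft_force'],toS(o['position']))
ci=camera_info("wrist");p,d=camera("wrist");cv2.imwrite("pics/w10.png",p[:,:,::-1]);P=cloud(ci,d)
for u,v in [(316,255),(300,262),(316,235),(250,255),(316,240),(316,230),(316,225)]:print((u,v),toS(P[v,u]).round(3))
E
```

```text
14.9 [-0.8231603  -1.52953495 -1.34405939] [[ 0.00362432 -0.00208283  0.00603847]]
(316, 255) [[0.004 0.029 0.058]]
(300, 262) [[-0.001  0.025  0.057]]
(316, 235) [[0.004 0.035 0.058]]
(250, 255) [[-0.017  0.028  0.056]]
(316, 240) [[0.004 0.034 0.058]]
(316, 230) [[0.004 0.037 0.058]]
(316, 225) [[0.004 0.038 0.057]]
```

View pics/w10.png

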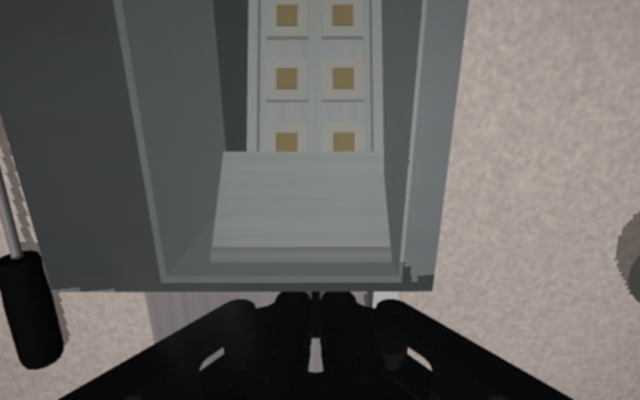

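Call:
move_arm(
  motion="0 0 0 0;0.0003 0.002 0 0;0.0003 0.002 0 0",
)

```text
clock: 15.32
position: [0.5605, 0.1195, 0.0661]
ee_rot: [0.045, 0.706, -0.045, 0.706]
ft_force: [-0.1, -1.8, -1.6]
grip_width: -0.001
```

```bash
python3 - <<'E'
from h import *
o=get_obs();print(o['clock'],o['ft_force'],toS(o['position']))
p,d=camera("wrist");cv2.imwrite("pics/w11.png",p[:,:,::-1])
E
```

```text
15.325 [-0.10438581 -1.81470154 -1.55482469] [[ 0.00380979 -0.00032721  0.00610485]]
```

View pics/w11.png

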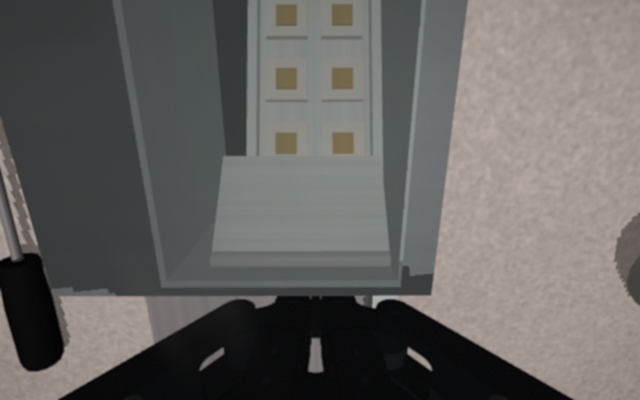

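Call:
move_arm(
  motion="0.0002 0.0015 0 0;0.0004 0.003 0 0;0.0004 0.003 0 0;0.0004 0.003 0 0",
)

```text
clock: 15.88
position: [0.5607, 0.12, 0.0661]
ee_rot: [0.044, 0.706, -0.046, 0.705]
ft_force: [-2.4, -10.4, 1.6]
grip_width: -0.004
```

```bash
python3 - <<'E'
from h import *
o=get_obs();print(o['clock'],o['ft_force'],toS(o['position']))
p,d=camera("wrist");cv2.imwrite("pics/w12.png",p[:,:,::-1])
p,d=camera("side");cv2.imwrite("pics/s12.png",cv2.resize(p[80:200,200:340],None,fx=5,fy=5,interpolation=2)[:,:,::-1])
p,d=camera("scene");cv2.imwrite("pics/c12.png",cv2.resize(p[130:240,340:540],None,fx=4,fy=4,interpolation=2)[:,:,::-1])
E
```

```text
15.875 [ -2.43939585 -10.3594617    1.55360522] [[0.00386784 0.00021877 0.00605361]]
```

View pics/w12.png

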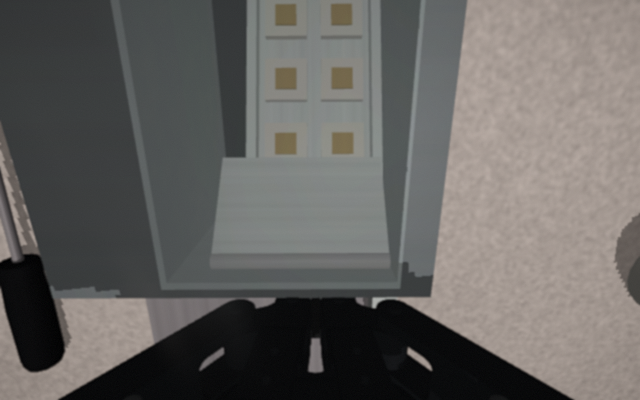

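View pics/s12.png

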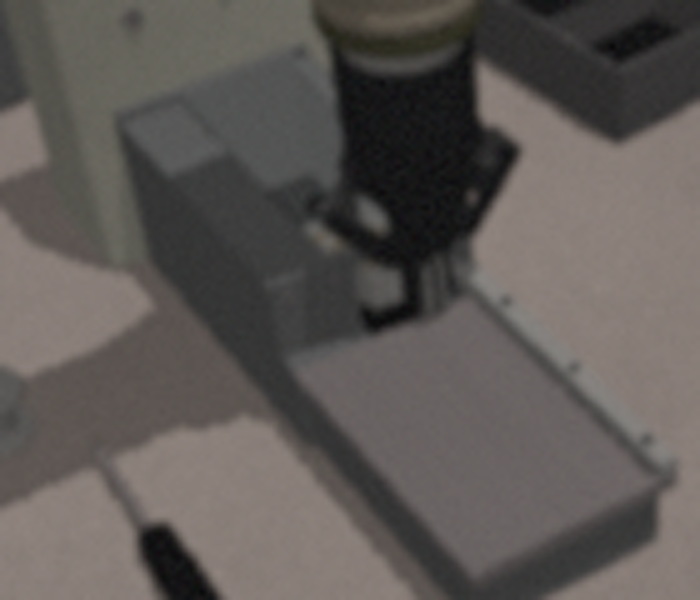

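View pics/c12.png

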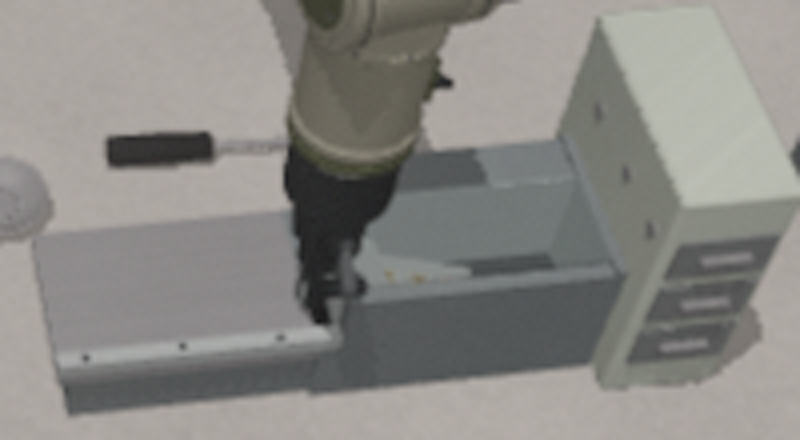

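The 10 N with no advance means the finger has met the front wall. The carrier's rear seems to be held by friction against the finger, and the flap still lies on it. I'll ease back a touch and stroke downward.

Call:
move_arm(
  motion="-0.0003 -0.0025 0 0;-0.0003 -0.0025 -0.002 0;-0.0003 -0.0025 -0.0045 0;-0.0003 -0.0025 -0.0045 0",
)

```text
clock: 16.52
position: [0.5605, 0.1201, 0.0614]
ee_rot: [0.044, 0.706, -0.044, 0.706]
ft_force: [0.3, -3.3, -0.1]
grip_width: -0.0
```

```bash
python3 - <<'E'
from h import *
o=get_obs();print(o['clock'],o['ft_force'],toS(o['position']))
p,d=camera("wrist");cv2.imwrite("pics/w13.png",p[:,:,::-1])
E
```

```text
16.525 [ 0.32441198 -3.29714285 -0.14385705] [[0.00374701 0.00023104 0.00136086]]
```

View pics/w13.png

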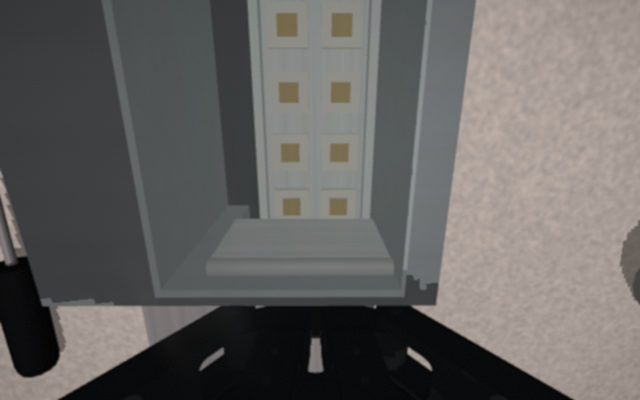

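The carrier has dropped a good deal (all four chip rows now show) and the flap is nearly shut. Backing away and looking again.

Call:
move_arm(
  motion="0 0 0 0;-0.0006 -0.005 0.001 0;-0.0037 -0.03 0.003 0;-0.006 -0.05 0.02 0;-0.006 -0.05 0.07 0;-0.006 -0.05 0.11 0;-0.006 -0.05 0.11 0",
)

```text
clock: 17.45
position: [0.5565, 0.0698, 0.1758]
ee_rot: [0.046, 0.704, -0.044, 0.708]
ft_force: [-0.4, -0.2, 0.5]
grip_width: -0.0
```

```bash
python3 - <<'E'
from h import *
o=get_obs();print(o['clock'],o['ft_force'],toS(o['position']))
ci=camera_info("wrist");p,d=camera("wrist");cv2.imwrite("pics/w14.png",p[:,:,::-1]);np.savez("w14.npz",p=p,d=d,e=ci['eye'],a=ci['attitude'],K=ci['camera_matrix'])
p,d=camera("side");cv2.imwrite("pics/s14.png",cv2.resize(p[80:200,200:340],None,fx=5,fy=5,interpolation=2)[:,:,::-1])
E
```

```text
17.45 [-0.36918712 -0.16428648  0.46263382] [[ 0.0060086  -0.05018453  0.11581096]]
```

View pics/w14.png

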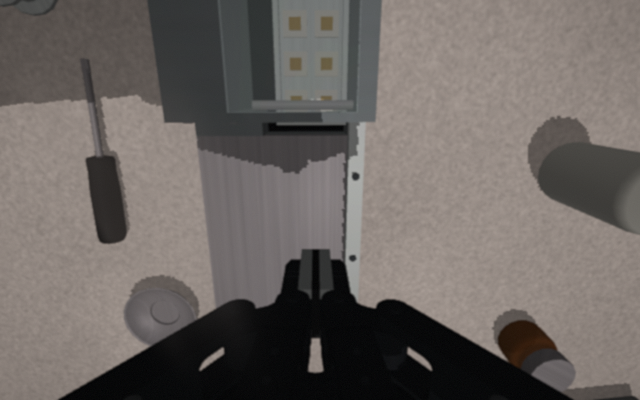

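View pics/s14.png

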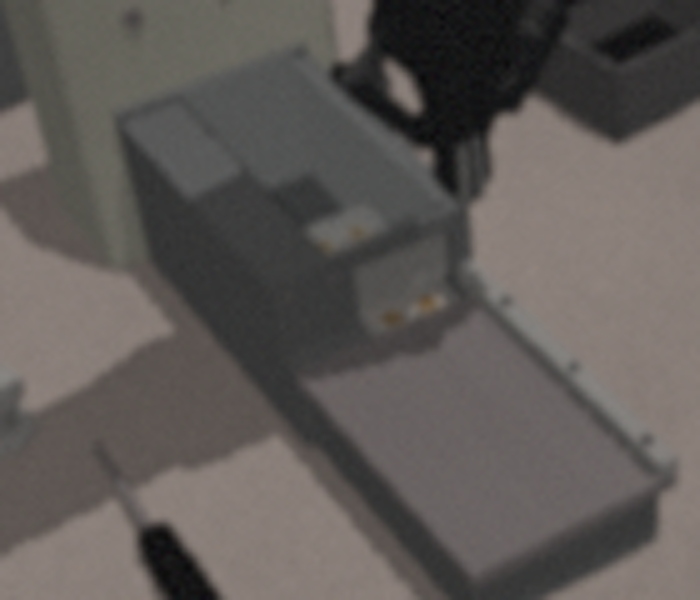

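In the side view the chips of the rear row show through the slot under the flap, at (390,320) and (430,300). I'll check their height by depth and the flap's angle.

Call:
move_arm(
  motion="-0.03 -0.05 0.03 0;-0.06 -0.1 0.06 0;-0.06 -0.12 0.06 0;-0.06 -0.12 0.06 0;-0.06 -0.12 0.06 0",
)

```text
clock: 18.18
position: [0.4943, -0.049, 0.2308]
ee_rot: [0.044, 0.706, -0.044, 0.705]
ft_force: [0.0, -0.2, 0.1]
grip_width: 0.002
```

```bash
python3 - <<'E'
from h import *
for n in ("side","scene"):
    ci=camera_info(n);p,d=camera(n);np.savez(n+"15.npz",p=p,d=d)
    f0=np.load(n+"0.npz")
    s=np.s_[80:200,200:340] if n=="side" else np.s_[130:240,340:540]
    im=np.hstack([p[s],f0['p'][s]]) if n=="side" else np.vstack([p[s],f0['p'][s]])
    cv2.imwrite(f"pics/{n}15.png",cv2.resize(im,None,fx=2.8 if n=="side" else 2.7,fy=2.8 if n=="side" else 2.7,interpolation=2)[:,:,::-1])
    if n=="side":
        P=cloud(ci,d);P0=cloud(ci,f0['d'])
        for u,v in [(278,144),(286,140),(282,142),(280,138),(276,137),(284,132),(278,130),(280,147)]:print((u,v),toS(P[v,u]).round(3),toS(P0[v,u]).round(3))
p,d=camera("wrist");cv2.imwrite("pics/w15.png",p[:,:,::-1])
E
```

```text
(278, 144) [[-0.011  0.021 -0.015]] [[-0.001  0.04  -0.034]]
(286, 140) [[ 0.019  0.025 -0.017]] [[ 0.029  0.042 -0.034]]
(282, 142) [[ 0.007  0.028 -0.021]] [[ 0.014  0.043 -0.035]]
(280, 138) [[ 0.009  0.042 -0.016]] [[ 0.018  0.06  -0.033]]
(276, 137) [[-0.013  0.024  0.01 ]] [[-0.014  0.022  0.012]]
(284, 132) [[0.014 0.021 0.018]] [[0.013 0.021 0.019]]
(278, 130) [[-0.009  0.013  0.041]] [[-0.009  0.014  0.04 ]]
(280, 147) [[-0.022 -0.014  0.004]] [[-0.021 -0.011  0.001]]
```

View pics/side15.png

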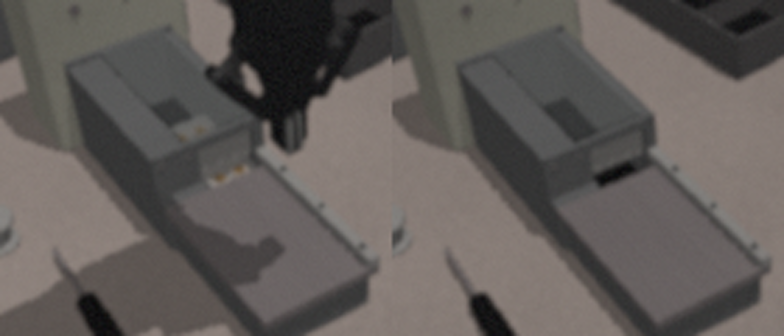

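View pics/scene15.png

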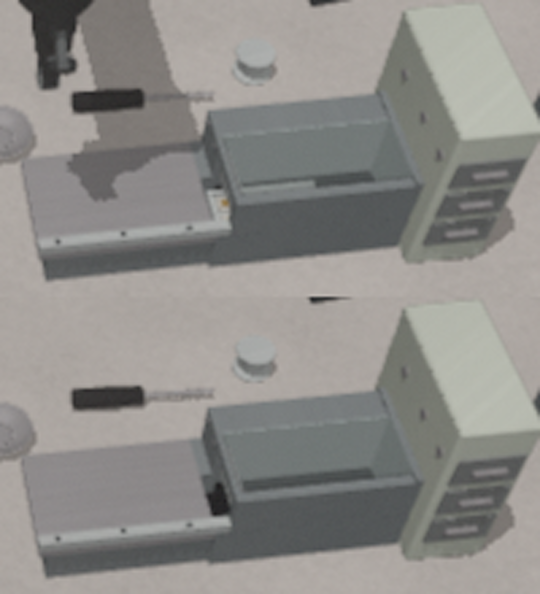

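View pics/w15.png

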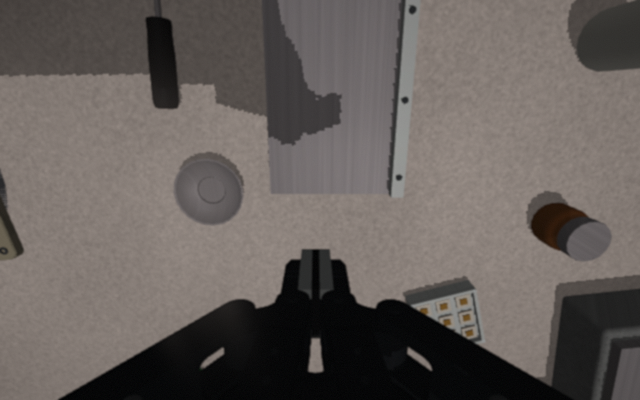

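The slot depth puts the carrier's chips at z ≈ -15 to -17 mm, level from y 21 to 42 mm. The flap face reads as it did at the start (y ≈ 21 mm), so it is shut. The gripper is clear.

```bash
python3 -c "
from workcell import *
print(get_obs()['clock'],hand_in())"
```

```text
the job is handed in; nothing more can be done
18.325 None
```

The carrier is in the storage box and the flap is shut behind it. I handed the job in at 18.3 s; the hand-in gives no verdict.

I gripped the bare-aluminium carrier across its width and set it on the shelf about 27 mm off the rail. I then pushed it sideways with closed fingers until it met the rail. It measured x ≈ 4 mm in the sill frame and parallel to the rail within measuring error. Finally I pushed it along the rail and through the flap.

**Hitch:** At the end of the push the fingers met the front wall at about 10 N while friction still held the carrier's rear up. A short ease back and downward stroke freed it, and it dropped in.

**Last checks:**
- **Carrier:** its chips, seen through the slot, lie at z ≈ -15 to -17 mm and level from front to back and side to side. I checked only the rear part this way. Its rear end is past the sill.
- **Flap:** its face is within 1–2 mm of its starting position, so it is shut.
- **Robot and tray:** the gripper is clear with no contact force. I never touched the square tray. In the last wrist picture it looked undisturbed, but I did not measure it again.

No check failed or disagreed with another.

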